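# Sort cut tube by length into the rack and lock the hold-down bar

## Task

Sort the three loose grey square-tube cuts into the red rack: lay each one flat, in the row headed by the yellow sample of its own length, parallel to that sample. Then lock the rack with the loose steel hold-down bar: hook one end under the yellow-topped lip and rotate the other end down inside the end stop, so that the bar lies flat and straight along the divider. Leave the other things on the table where they are.

Things in the scene. Friction and masses are not known exactly. Their poses are not given: they have to be found in the camera images.
- tube_long_c (a point): Longer loose cut of bare grey galvanised square tube, 30 x 30 mm and 115 mm long, lying on the table. The point is its centre (15 mm above its underside as it starts); its y axis runs along its length.
- tube_short_a_c (a point): Shorter loose cut of bare grey galvanised square tube, 30 x 30 mm and 80 mm long, lying on the table. The point is its centre (15 mm above its underside as it starts); its y axis runs along its length.
- tube_short_b_c (a point): Shorter loose cut of bare grey galvanised square tube, 30 x 30 mm and 80 mm long, lying on the table. The point is its centre (15 mm above its underside as it starts); its y axis runs along its length.
- sample_long_c (a point): Fixed yellow sample of the same 30 x 30 mm tube, 115 mm long, on the rack floor at the head (robot side) of one row, mid-row; which row varies. Point: its centre, the height of the centre of any tube lying in the rack. y: along its length, across the row; x: down the row, as the rack's x. The row is free from x = 15 to 167 mm; tubes fit well centred at x = 61 and 119 mm.
- sample_short_c (a point): Fixed yellow sample of the same 30 x 30 mm tube, 80 mm long, on the rack floor at the head (robot side) of one row, mid-row; which row varies. Point: its centre, the height of the centre of any tube lying in the rack. y: along its length, across the row; x: down the row, as the rack's x. The row is free from x = 15 to 167 mm; tubes fit well centred at x = 61 and 119 mm.
- bar_grip (a point): Loose steel hold-down bar: plate 190 mm long (x), 50 mm wide (y), 6 mm thick, alike both ways round, starting flat on the table. In its middle stands a black grip block 44 mm long (x), 16 mm wide (y), its top 48 mm above the underside of the bar. Point: in the block, mid-length and mid-width, 30 mm above the underside of the bar; z up. About 0.4 kg.
- rack_seat (a point): Red sorting rack, fixed, 208 mm (x, away from the robot) by 270 mm (y). Point: its centre, 40 mm above the table, level with the two ledges that carry the bar. A divider along x, 10 mm thick, top 38 mm above the table, parts two rows 125 mm wide, mid-lines at y = +-67.5 mm. Floor 5 mm above the table, outer walls 18 mm. Ledges: x = -99 to -85 and 85 to 99 mm, 82 mm wide.
- rack_lip (a point): The lip at the rack's robot end, a yellow-topped pocket open away from the robot (rack +x). Point: on its ledge (40 mm above the table), mid-width, 92 mm to -x of the rack's centre. Back wall 7 mm to -x of it; lip edge 7 mm to +x, so it overhangs the ledge by 14 mm; underside 14 mm, top 19 mm above the ledge; cheeks 70 mm apart.
- rack_stop (a point): The stop at the rack's far end. Point: foot of its inner face, at ledge height (40 mm above the table), mid-width, 99 mm to +x of the rack's centre; it rises 8 mm above the ledge. From the back wall of the lip to the stop is 198 mm (8 mm of play for the 190 mm bar), but only 184 mm are open from above, so the bar cannot be lowered level.
- angle_a: Bystander, not to be moved: rusty steel angle offcut, 40 x 40 mm legs, 60 mm long. Origin under its middle; z up.
- angle_b: Bystander, not to be moved: rusty steel angle offcut, 40 x 40 mm legs, 90 mm long. Origin under its middle; z up.
- spray_can: Bystander, not to be moved: white and red spray can, 64 mm across, 190 mm tall, standing. Origin under its middle; z up.
- wrench: Bystander, not to be moved: steel wrench, 180 mm long, lying flat. Origin under its middle; z up.
Things that resemble listed ones, but are neither listed nor needed, are in the scene too. Leave any pink or turquoise look-alike of the part that bears tube_short_b_c alone.

How it is judged:
By the outcome, as a careful person would: the job done as asked, in the order asked, and still so for the second after the job is handed in, with the robot touching nothing.
It also fails if it takes over 72 s, if anything falls off the work surface, if the arm or the gripper's body presses on something with over 40 N, if the wrist force passes 120 N, or if a joint passes its speed limit or range.

## Robot

A 6-joint arm with a two-finger parallel gripper is mounted at the origin on the work surface. World frame = base frame: x ahead of the robot, y to its left, z up, the work surface at z = 0. Lengths are in m, angles in rad, forces in N, time in s.
With the tool pointing down it reaches from about 0.325 to 0.9 m from the base axis. Payload 6.1 kg.
Tool frame: the origin (TCP) lies on the mounting face of the last link; the fingertips stand 182 mm ahead of it and the grasp point (between the pads) lies 164 mm ahead of it; z points along the fingers, y is the line along which they close (so a half turn about z gives the same grasp; the last joint's range is limited). The gripper opens to 87 mm and grips with 3 to 60 N. Pads are 19 mm wide; open, the fingers measure 117 mm over their backs; the gripper's body (75 mm by 190 mm) begins 51 mm behind the grasp point.
Start: joints at [1.107, 0.22, 1.526, -0, 1.395, -0.126], TCP at [0.207, 0.59, 0.405] pointing down, gripper open.
Joint ranges: [-2.98, 2.98], [-0.91, 2.08], [0.09, 2.57], [-1.24, 4.39], [0.2, 2.65], [-2.68, 2.68]. Speed limits (rad/s): [2.57, 2.57, 3.01, 3.14, 3.14, 3.14].

## Interface

Orientations are given as a unit quaternion [x, y, z, w].
In Python, from plant import env, optics, job gives the robot as it stands. The module is installed in compiled form; this text tells all that it offers.
- The arm moves only by the tool move_arm, never from a script. Its argument "plan" is text: rows parted by semicolons, each of 4 numbers parted by spaces: the shift along the tool's x, y, z in mm, then the turn about the tool's z in degrees. In form: dx dy dz spin; .... A call has 1 to 12 rows; each row is the pose to reach, as a shift and turn from the pose commanded when the call began, along the tool's axes at that moment; what a row does not reach only later rows make up. A row lasts 1/12 s, in which the tool goes at most 41.7 mm and 7.16 degrees, less where a joint would pass 70% of its speed; a pose out of reach is approached as far as the arm can. A call with a gripper value outside its range is refused whole. "fingers" is the opening, from -1 (shut) to 1 (fully open), set as the call begins (left out, the last holds). The fingers move at their own pace and stop on an object; "newtons" is the grip in N (left out, the last holds). Time passes only in rows, so rows that repeat a pose let the fingers close. It gives the time, the measured TCP pose, the force, the opening and the grip force at its end, in the units of the state.
- env.get_state(): the state, without advancing time (a new reading comes with each control period).
- optics.get_image(name): name is "side" or "top" or "wrist"; returns a dict with "color" (384x512x3 uint8, red, green, blue), "mtx" (3x3 intrinsics, pixels), "world_to_cam" (4x4, takes a point from world to camera coordinates); the wrist camera has in their place "tool_from_camera" (4x4, takes a point from camera to tool coordinates, whose origin is the TCP and whose axes are the flange's). Camera axes: x right, y down, z forward; pixel columns grow to the right and rows downward; lengths in m; the calibration is good to about 2 mm. A picture is of the moment at which its call begins: read the wrist's pose just before it. There is no depth.
- job.hand_in(): hands the job in; it is judged then, once.
The state is a dict: "time": time; "joint_positions": joint angles; "dq": joint speeds; "effort": joint torques, N m; "position": TCP position; "orientation": TCP orientation; "ft_force": force on the tool from outside, world axes, zero at the start; "wrist_torque": the same for the moment, N m; "opening": finger opening in m; "grasp_force": force on a finger pad.
Only numpy, scipy, OpenCV 4.12 (cv2) and the standard library are available. Lean on these libraries where they do the work, as an engineer would, in place of code of your own. Each camera call takes 0.05 s, during which the arm holds its last target. There are 200 camera calls.

## Working session

There is one attempt and no reset: what is moved stays moved. The work goes in short steps, Python scripts to look and compute and a tool call to move; the robot and the scene stay as the last step left them, time stands still between calls to the robot, and variables do not carry over. Pictures are saved under pics/ and viewed, at most 10 in all, crops included, and the job is handed in when it is done.

Besides the shell and the picture viewer there is one more tool, called after "Emit:" by a JSON object that holds its "op" and its "data". move_arm: Moves the arm, as the interface text tells. Its arguments: {"type":"object","properties":{"plan":{"type":"string"},"fingers":{"type":"number"},"newtons":{"type":"number"}},"required":["plan"]}

```bash
mkdir -p pics
python3 - <<'E'
from plant import env, optics, job
import cv2, numpy as np, pickle
s=env.get_state(); print(s)
for n in ("top","side"):
    d=optics.get_image(n); cv2.imwrite(f"pics/{n}0.png",d["color"][:,:,::-1]); pickle.dump(d,open(f"{n}0.pkl","wb"))
    print(n,np.round(d["mtx"],1).tolist(),np.round(d["world_to_cam"],3).tolist())
E
```

```text
{'time': 0.0, 'joint_positions': array([ 1.10692980e+00,  2.21239586e-01,  1.52760012e+00, -3.52987782e-05,
        1.39467030e+00, -1.26133006e-01]), 'dq': array([-0.00097594, -0.00113452,  0.00105242, -0.00050109,  0.0008354 ,
       -0.00012676]), 'effort': array([-2.71709968e-05, -4.94612002e+01, -3.87375391e+01,  6.98952377e-02,
        5.71914087e-02, -9.02115835e-05]), 'position': array([0.20700398, 0.58944703, 0.40363438]), 'orientation': array([ 1.68062197e-01,  9.85775927e-01, -9.22314139e-04, -2.62102125e-04]), 'ft_force': array([ 0.83194111,  0.22390164, -0.74147089]), 'wrist_torque': array([ 0.013793  , -0.01706189,  0.01845194]), 'grasp_force': 0.0, 'opening': 0.08714616155101933}
top [[404.6, 0.0, 247.9], [0.0, 404.6, 185.9], [0.0, 0.0, 1.0]] [[0.013, -1.0, 0.016, -0.023], [-0.99, -0.016, -0.143, 0.476], [0.143, -0.014, -0.99, 1.289], [0.0, 0.0, 0.0, 1.0]]
side [[499.2, 0.0, 258.6], [0.0, 499.2, 195.8], [0.0, 0.0, 1.0]] [[-0.894, -0.448, -0.004, 0.448], [-0.219, 0.445, -0.868, 0.156], [0.39, -0.775, -0.497, 1.647], [0.0, 0.0, 0.0, 1.0]]
```

View pics/top0.png

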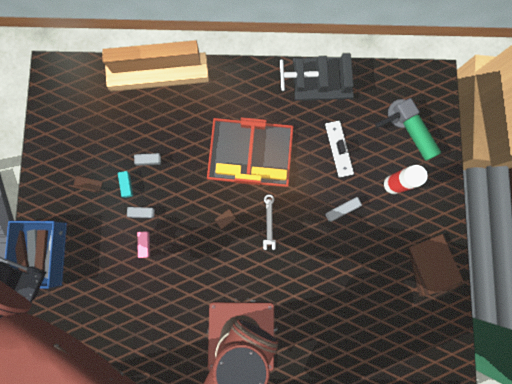

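View pics/side0.png

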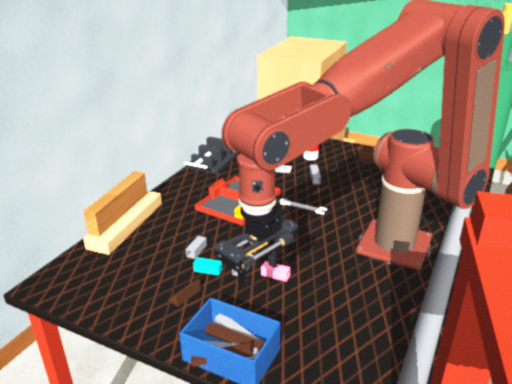

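```bash
cat > h.py <<'E'
import numpy as np, cv2
from scipy.spatial.transform import Rotation as R
def unproj(d,px,z,tool=None):
    px=np.atleast_2d(np.asarray(px,float)); r=np.c_[px,np.ones(len(px))]@np.linalg.inv(d["mtx"]).T
    if "world_to_cam" in d: T=np.linalg.inv(d["world_to_cam"])
    else: T=tool@d["tool_from_camera"]
    w=r@T[:3,:3].T; o=T[:3,3]; return o+w*((z-o[2])/w[:,2])[:,None]
def toolT(s):
    T=np.eye(4);T[:3,:3]=R.from_quat(s["orientation"]).as_matrix();T[:3,3]=s["position"];return T
def rect(d,mask,z,tool=None,minA=30):
    "min-area rects (metric) of the mask's blobs on plane z: centre, long, short, angle of long axis deg"
    out=[]
    for c in cv2.findContours(mask.astype(np.uint8),cv2.RETR_EXTERNAL,cv2.CHAIN_APPROX_NONE)[0]:
        if cv2.contourArea(c)<minA: continue
        p=unproj(d,c[:,0,:],z,tool)[:,:2]
        (cx,cy),(w,h),a=cv2.minAreaRect((p*1000).astype(np.float32))
        if w<h: w,h,a=h,w,a+90
        out.append((round(cx),round(cy),round(w),round(h),round((a+90)%180-90,1),np.round(c[:,0,:].mean(0)).tolist()))
    return out
def go(s,x,y,gz,yaw=None):
    "yaw: world angle (deg) of the closing line; grasp point target in mm -> shift in tool axes, spin"
    T=toolT(s); g=np.array([x,y,gz+164.])-T[:3,3]*1000
    sh=T[:3,:3].T@g; cur=np.degrees(np.arctan2(T[1,1],T[0,1]))
    sp=0 if yaw is None else -((yaw-cur+90)%180-90)   # tool z is down
    return np.round(sh,1).tolist(), round(sp,1), "cur yaw %.1f q6 %.2f"%(cur,s["joint_positions"][5])
E
python3 - <<'E'
import pickle; from h import *
d=pickle.load(open("top0.pkl","rb")); h=cv2.cvtColor(d["color"],cv2.COLOR_RGB2HSV); H,S,V=[h[...,i].astype(int) for i in range(3)]
def roi(m,x0,y0,x1,y1):
    o=np.zeros_like(m);o[y0:y1,x0:x1]=m[y0:y1,x0:x1];return o
g=(S<60)&(V>95)
print("tubes",rect(d,roi(g,120,140,170,230),.03)); print("long",rect(d,roi(g,320,190,368,225),.03))
print("bar",rect(d,roi((S<60)&(V>120),322,110,360,180),.006)); print("grip",rect(d,roi((V<60),334,138,346,155),.048,minA=5))
print("yel",rect(d,roi((H>18)&(H<35)&(S>120)&(V>120),205,115,300,190),.035,minA=8))
print("red",rect(d,roi(((H<8)|(H>172))&(S>120)&(V>80),200,112,300,192),.018))
print([ (n,V[y,x],S[y,x]) for n,x,y in [("a",147,159),("b",140,212),("l",344,209),("bar",335,135),("gr",341,147)]])
E
python3 - <<'E'
import cv2
i=cv2.imread("pics/top0.png")[105:225,200:365]; cv2.imwrite("pics/c0.png",cv2.resize(i,None,fx=4.5,fy=4.5,interpolation=cv2.INTER_CUBIC))
E
```

```text
tubes [(387, 333, 87, 32, -89.2, [140.0, 212.0]), (562, 318, 85, 40, -86.9, [147.0, 159.0])]
long [(406, -327, 124, 35, -61.4, [343.0, 209.0])]
bar [(615, -323, 194, 56, 13.5, [339.0, 148.0])]
grip [(609, -318, 37, 15, 19.5, [340.0, 148.0])]
yel [(522, -24, 234, 44, 85.5, [250.0, 172.0])]
red [(600, -22, 274, 228, 85.1, [250.0, 151.0])]
[('a', np.int64(206), np.int64(11)), ('b', np.int64(210), np.int64(15)), ('l', np.int64(206), np.int64(16)), ('bar', np.int64(241), np.int64(3)), ('gr', np.int64(73), np.int64(3))]
```

View pics/c0.png

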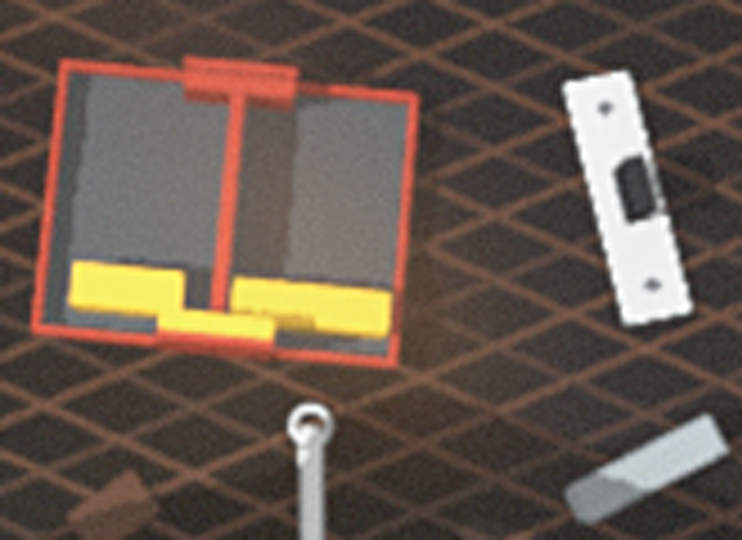

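Run:
```python
import pickle; from h import *
from plant import env
d=pickle.load(open("top0.pkl","rb"))
c=lambda *p: np.array(p)/4.5+np.array([200,105])-0.4
P=unproj(d,c([62,60],[418,95],[397,365],[35,332]),.018)[:,:2]*1000; print(P.round().tolist(),P.mean(0))
print([np.linalg.norm(P[i]-P[i-1]).round() for i in range(4)])
D=unproj(d,c([219,308],[238,95]),.038)[:,:2]*1000; e=D[1]-D[0]; print("divider",D.round().tolist(),np.degrees(np.arctan2(e[1],e[0])))
for a,b in ((1,0),(2,3)): e=P[b]-P[a]; print("yaw",np.degrees(np.arctan2(e[1],e[0]))-90)
for a,b in ((3,0),(2,1)): e=P[b]-P[a]; print("yaw",np.degrees(np.arctan2(e[1],e[0])))
Y=unproj(d,c([70,262],[184,270],[232,277],[392,290]),.035)[:,:2]*1000; print("sample far edges",Y.round().tolist())
s=env.get_state()
print(go(s,387,333,130,0))
```

```text
[[710.0, 104.0], [688.0, -164.0], [482.0, -148.0], [502.0, 119.0]] [595.44537434 -22.49385476]
[np.float64(208.0), np.float64(269.0), np.float64(206.0), np.float64(268.0)]
divider [[519.0, -16.0], [679.0, -28.0]] -4.2603180756050785
yaw -4.7464009209064955
yaw -4.356166155891188
yaw -4.005414726761368
yaw -4.443249759311217
sample far edges [[552.0, 93.0], [547.0, 10.0], [543.0, -26.0], [535.0, -143.0]]
([-254.8, -182.1, 110.0], np.float64(70.6), 'cur yaw 70.6 q6 -0.13')
```

Emit:
{"op": "move_arm", "data": {"plan": "-255 -182 110 70; -255 -182 110 70; -255 -182 110 70; -255 -182 110 70; -255 -182 110 70; -255 -182 110 70; -255 -182 110 70; -255 -182 110 70; -255 -182 110 70; -255 -182 110 70; -255 -182 110 70; -255 -182 110 70"}}

```text
time: 1.1
position: [0.3874, 0.3333, 0.2945]
orientation: [0.702, 0.712, -0.0, -0.0]
ft_force: [-0.0, 0.4, -0.2]
opening: 0.0871
grasp_force: 0.0
```

```bash
cat > w.py <<'E'
import sys,time; from h import *
from plant import env,optics
def look(name):
    s=env.get_state(); d=optics.get_image("wrist"); cv2.imwrite(f"pics/{name}.png",d["color"][:,:,::-1]); return s,d,toolT(s)
E
python3 - <<'E'
from w import *
s,d,T=look("w1"); print(s["time"],T.round(3).tolist(),d["tool_from_camera"].round(3).tolist())
h=cv2.cvtColor(d["color"],cv2.COLOR_RGB2HSV)
g=(h[...,1]<60)&(h[...,2]>150)
print(rect(d,g,.03,T,200)); print(go(s,387,333,20,0.8))
E
```

```text
1.1 [[-0.014, 1.0, -0.0, 0.387], [1.0, 0.014, -0.0, 0.333], [-0.0, -0.0, -1.0, 0.295], [0.0, 0.0, 0.0, 1.0]] [[0.0, -0.965, -0.263, 0.072], [1.0, 0.0, 0.0, -0.001], [-0.0, -0.263, 0.965, 0.02], [0.0, 0.0, 0.0, 1.0]]
[(388, 273, 311, 25, 0.6, [252.0, 257.0]), (282, 322, 79, 31, 4.1, [143.0, 208.0]), (554, 339, 57, 45, -85.7, [435.0, 190.0]), (385, 337, 84, 31, 89.1, [250.0, 193.0])]
([-0.2, -0.4, 110.5], np.float64(-0.0), 'cur yaw 0.8 q6 0.54')
```

View pics/w1.png

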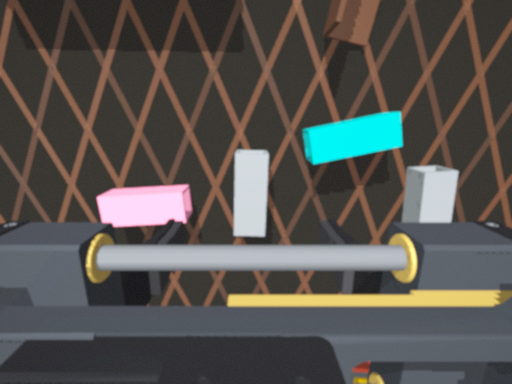

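Emit:
{"op": "move_arm", "data": {"plan": "1 0 41 0; 2 0 82 0; 2 0 105 0; 2 0 109 0; 2 0 109 0"}}

```text
time: 1.57
position: [0.3863, 0.3356, 0.1844]
orientation: [0.702, 0.712, -0.002, -0.0]
ft_force: [0.3, 0.5, -0.4]
opening: 0.0869
grasp_force: 0.0
```

Emit:
{"op": "move_arm", "data": {"plan": "0 0 0 0; 0 0 0 0; 0 0 0 0; 0 0 0 0; 0 0 0 0; 0 0 0 0", "fingers": -1, "newtons": 25}}

```text
time: 2.07
position: [0.3875, 0.3355, 0.1861]
orientation: [0.703, 0.711, 0.0, 0.0]
ft_force: [-0.6, 0.5, -0.0]
opening: 0.0549
grasp_force: 0.0
```

Emit:
{"op": "move_arm", "data": {"plan": "0 0 0 0; 0 0 0 0; 0 0 0 0; 0 0 0 0; 0 0 0 0; 0 0 0 0; 0 0 0 0; 0 0 -20 0; 0 0 -60 0; 0 0 -80 0"}}

```text
time: 2.9
position: [0.3878, 0.3357, 0.2682]
orientation: [0.703, 0.711, 0.001, 0.0]
ft_force: [0.8, 1.0, -0.8]
opening: 0.0299
grasp_force: 24.9
```

Run:
```python
from w import *
s=env.get_state(); print(s["opening"],s["grasp_force"],s["ft_force"])
print(go(s,652.5,40.8,100,-4.4))
```

```text
0.029893751900834455 24.864180414006114 [ 0.75338319  1.03759379 -0.82071218]
([-297.9, 261.4, 4.3], np.float64(5.0), 'cur yaw 0.6 q6 0.55')
```

Emit:
{"op": "move_arm", "data": {"plan": "-298 261 0 5; -298 261 0 5; -298 261 0 5; -298 261 0 5; -298 261 0 5; -298 261 0 5; -298 261 0 5; -298 261 0 5; -298 261 0 5; -298 261 0 5; -298 261 0 5; -298 261 0 5"}}

```text
time: 3.9
position: [0.652, 0.0391, 0.2649]
orientation: [0.734, 0.679, -0.0, -0.001]
ft_force: [-0.4, -0.1, -1.7]
opening: 0.0298
grasp_force: 24.9
```

Run:
```python
from w import *
s,d,T=look("w2"); print(go(s,652.5,40.8,26,-4.4))
```

```text
([1.7, 0.5, 74.9], np.float64(-0.1), 'cur yaw -4.5 q6 0.02')
```

View pics/w2.png

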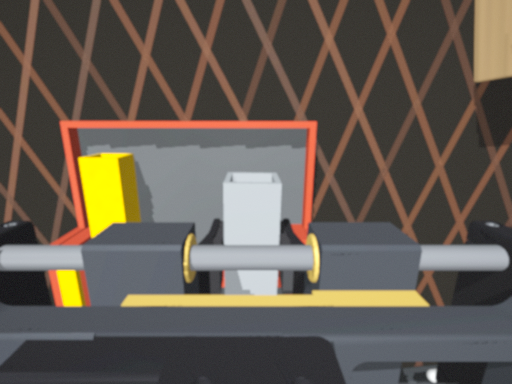

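Run:
```python
from w import *
s=env.get_state();d=optics.get_image("wrist");T=toolT(s)
print(unproj(d,[[62,122],[317,122]],.018,T)*1000)
zt=T[2,3]-.164-.021+.030
print("tube far-end top edge",unproj(d,[[225,181],[281,181]],zt,T)*1000, "grasp",T[:2,3]*1000)
```

```text
[[502.28552662 121.70047457  18.        ]
 [708.31716771 105.88078273  18.        ]]
tube far-end top edge [[639.8430228   82.80770806 109.79080396]
 [668.31122828  80.63337024 109.79080396]] grasp [651.28391951  40.29263156]
```

Emit:
{"op": "move_arm", "data": {"plan": "1 1 40 0; 2 1 60 0; 2 1 70 0; 2 1 74 0; 2 1 74 0; 2 1 74 0"}}

```text
time: 4.5
position: [0.6529, 0.0432, 0.1926]
orientation: [0.733, 0.68, 0.0, 0.0]
ft_force: [-0.2, 0.2, -0.8]
opening: 0.0302
grasp_force: 24.9
```

Emit:
{"op": "move_arm", "data": {"plan": "0 0 0 0; 0 0 0 0; 0 0 0 0; 0 0 -10 0; 0 0 -40 0; 0 0 -80 0; 0 0 -110 0; 0 0 -110 0", "fingers": 0.12}}

```text
time: 5.17
position: [0.6557, 0.0422, 0.3117]
orientation: [0.733, 0.68, 0.005, 0.005]
ft_force: [0.9, -0.3, 1.3]
opening: 0.0486
grasp_force: 0.0
```

Run:
```python
from w import *
s=env.get_state();print(s["opening"]); print(go(s,562,318,100,3))
```

```text
0.04855621286816599
([267.9, -115.0, 46.2], np.float64(-7.4), 'cur yaw -4.4 q6 0.02')
```

Emit:
{"op": "move_arm", "data": {"plan": "268 -115 16 -7; 268 -115 16 -7; 268 -115 16 -7; 268 -115 16 -7; 268 -115 16 -7; 268 -115 16 -7; 268 -115 16 -7; 268 -115 16 -7; 268 -115 16 -7; 268 -115 16 -7", "fingers": 0.6}}

```text
time: 6.0
position: [0.5586, 0.3184, 0.2863]
orientation: [0.69, 0.724, 0.0, 0.0]
ft_force: [-0.4, -1.0, 0.5]
opening: 0.0697
grasp_force: 0.0
```

Run:
```python
from w import *
s,d,T=look("w3"); print(T[:3,3],s["opening"])
h=cv2.cvtColor(d["color"],cv2.COLOR_RGB2HSV)
g=(h[...,1]<60)&(h[...,2]>150); g[243:]=0
print(rect(d,g,.03,T,300)); print(go(s,562,318,20,3))
```

```text
[0.5585817  0.31836383 0.2863205 ] 0.06973754718237404
[(562, 323, 84, 32, -86.0, [257.0, 194.0])]
([-0.5, 3.3, 102.3], np.float64(-0.3), 'cur yaw 2.7 q6 0.35')
```

View pics/w3.png

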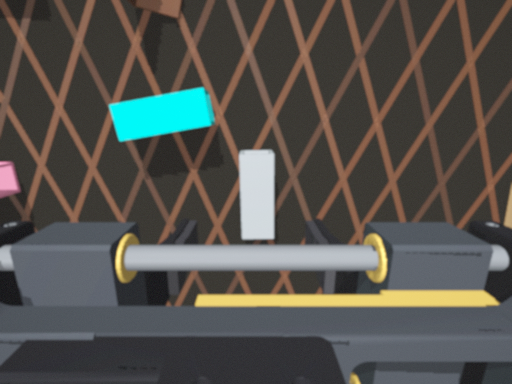

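Emit:
{"op": "move_arm", "data": {"plan": "2 3 41 -1; 3 3 80 -1; 3 3 98 -1; 3 3 101 -1; 3 3 101 -1"}}

```text
time: 6.47
position: [0.5622, 0.3194, 0.1839]
orientation: [0.685, 0.728, -0.001, -0.0]
ft_force: [-0.2, -0.1, 0.5]
opening: 0.0697
grasp_force: 0.0
```

Emit:
{"op": "move_arm", "data": {"plan": "0 0 0 0; 0 0 0 0; 0 0 0 0; 0 0 0 0; 0 0 0 0; 0 0 0 0; 0 0 0 0; 0 0 0 0; 0 0 0 0; 0 0 -20 0; 0 0 -60 0; 0 0 -90 0", "fingers": -1}}

```text
time: 7.47
position: [0.5608, 0.3213, 0.275]
orientation: [0.684, 0.729, -0.001, -0.001]
ft_force: [1.6, 0.9, -0.6]
opening: 0.0299
grasp_force: 25.0
```

Run:
```python
from w import *
s=env.get_state(); print(s["opening"],s["grasp_force"]); print(go(s,594.7,46,110,-4.4))
```

```text
0.029915039979025417 24.99973657540977
([-276.9, 16.3, 1.2], np.float64(8.1), 'cur yaw 3.7 q6 0.33')
```

Emit:
{"op": "move_arm", "data": {"plan": "-277 16 0 8; -277 16 0 8; -277 16 0 8; -277 16 0 8; -277 16 0 8; -277 16 0 8; -277 16 0 8; -277 16 0 8; -277 16 0 8; -277 16 0 8"}}

```text
time: 8.3
position: [0.5947, 0.0463, 0.2743]
orientation: [0.734, 0.68, -0.0, -0.001]
ft_force: [-0.1, -0.4, -1.7]
opening: 0.03
grasp_force: 25.0
```

Run:
```python
from w import *
s=env.get_state(); print(go(s,594.7,46,26,-4.4))
```

```text
([-0.4, 0.1, 84.3], np.float64(0.0), 'cur yaw -4.4 q6 0.02')
```

Then on to hover over the long tube.

Emit:
{"op": "move_arm", "data": {"plan": "0 0 40 0; 0 0 68 0; 0 0 80 0; 0 0 84 0; 0 0 85 0; 0 0 85 0"}}

```text
time: 8.8
position: [0.5951, 0.0472, 0.1899]
orientation: [0.733, 0.68, 0.0, -0.0]
ft_force: [0.6, 0.6, -1.1]
opening: 0.0296
grasp_force: 25.0
```

Emit:
{"op": "move_arm", "data": {"plan": "0 0 0 0; 0 0 0 0; 0 0 0 0; 0 0 -10 0; 0 0 -40 0; 0 0 -80 0; 0 0 -110 0; 0 0 -110 0", "fingers": 0.12}}

```text
time: 9.47
position: [0.5979, 0.0459, 0.309]
orientation: [0.733, 0.68, 0.005, 0.005]
ft_force: [1.8, 0.2, 2.1]
opening: 0.0487
grasp_force: 0.0
```

Run:
```python
from w import *
s=env.get_state(); print(s["opening"],go(s,406,-327,120,28.6))
```

```text
0.048708895240259086 ([-386.4, -163.3, 22.6], np.float64(-33.0), 'cur yaw -4.4 q6 0.02')
```

Emit:
{"op": "move_arm", "data": {"plan": "-386 -163 20 -33; -386 -163 20 -33; -386 -163 20 -33; -386 -163 20 -33; -386 -163 20 -33; -386 -163 20 -33; -386 -163 20 -33; -386 -163 20 -33; -386 -163 20 -33; -386 -163 20 -33; -386 -163 20 -33; -386 -163 20 -33", "fingers": 0.7}}

```text
time: 10.47
position: [0.4014, -0.3299, 0.2807]
orientation: [0.512, 0.859, -0.001, 0.001]
ft_force: [-0.4, -0.4, -0.6]
opening: 0.0741
grasp_force: 0.0
```

Run:
```python
from w import *
s,d,T=look("w4"); print(T[:3,3],s["opening"])
h=cv2.cvtColor(d["color"],cv2.COLOR_RGB2HSV)
g=(h[...,1]<60)&(h[...,2]>100); g[243:]=0
print(rect(d,g,.03,T,300)); print(go(s,406,-327,20,28.6))
```

```text
[ 0.40143684 -0.32985049  0.28071167] 0.07405899588686293
[(266, -435, 109, 20, 28.4, [69.0, 233.0]), (561, -275, 110, 21, 28.4, [433.0, 233.0]), (400, -319, 97, 33, -61.7, [257.0, 189.0]), (486, -126, 46, 8, 85.4, [480.0, 26.0])]
([0.6, 5.4, 96.7], np.float64(-0.2), 'cur yaw 28.4 q6 -1.33')
```

View pics/w4.png

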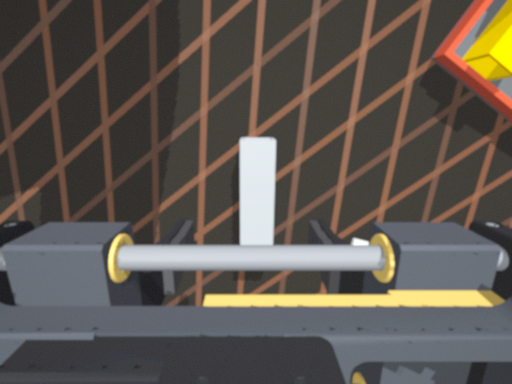

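Emit:
{"op": "move_arm", "data": {"plan": "0 4 41 0; 0 4 78 0; 0 4 93 0; 0 4 96 0; 0 4 96 0"}}

```text
time: 10.93
position: [0.4072, -0.323, 0.1834]
orientation: [0.51, 0.86, 0.001, -0.001]
ft_force: [0.1, 0.1, 0.4]
opening: 0.0739
grasp_force: 0.0
```

Emit:
{"op": "move_arm", "data": {"plan": "0 0 0 0; 0 0 0 0; 0 0 0 0; 0 0 0 0; 0 0 0 0; 0 0 0 0; 0 0 0 0; 0 0 0 0; 0 0 0 0; 0 0 -20 0; 0 0 -60 0; 0 0 -90 0", "fingers": -1}}

```text
time: 11.93
position: [0.4063, -0.3242, 0.2743]
orientation: [0.51, 0.86, 0.0, -0.001]
ft_force: [1.2, -1.0, -1.3]
opening: 0.03
grasp_force: 25.0
```

Run:
```python
from w import *
s=env.get_state(); print(s["opening"],s["grasp_force"]); print(go(s,584.3,-89,110,-4.4))
```

```text
0.029985483608298936 24.98100585769862
([121.1, 269.0, 0.5], np.float64(33.0), 'cur yaw 28.6 q6 -1.33')
```

Emit:
{"op": "move_arm", "data": {"plan": "121 269 0 33; 121 269 0 33; 121 269 0 33; 121 269 0 33; 121 269 0 33; 121 269 0 33; 121 269 0 33; 121 269 0 33; 121 269 0 33; 121 269 0 33; 121 269 0 33"}}

```text
time: 12.85
position: [0.5842, -0.0896, 0.273]
orientation: [0.733, 0.68, -0.001, -0.001]
ft_force: [-0.2, -0.2, -2.1]
opening: 0.0298
grasp_force: 25.0
```

Run:
```python
from w import *
s,d,T=look("w5"); print(T[:3,3]); print(go(s,584.3,-89,26,-4.4))
h=cv2.cvtColor(d["color"],cv2.COLOR_RGB2HSV)
g=(h[...,1]<40)&(h[...,2]>170); g[243:]=0; g[:,:190]=0; g[:,330:]=0
zt=T[2,3]-.164-.021+.030
print(rect(d,g,zt,T,300)); ys,xs=np.where(g); print(ys.min(),[(y,xs[ys==y].min(),xs[ys==y].max()) for y in range(ys.min(),ys.min()+24,3) if (ys==y).any()])
```

```text
[ 0.58421246 -0.08957399  0.27300659]
([0.6, 0.2, 83.0], np.float64(0.1), 'cur yaw -4.3 q6 -0.21')
[(585, -58, 48, 30, 85.7, [251.0, 198.0]), (622, 13, 33, 8, 89.0, [321.0, 42.0]), (591, 15, 34, 18, 85.7, [252.0, 41.0])]
0 [(0, np.int64(232), np.int64(329)), (3, np.int64(232), np.int64(329)), (6, np.int64(232), np.int64(329)), (9, np.int64(232), np.int64(329)), (12, np.int64(232), np.int64(329)), (15, np.int64(232), np.int64(329)), (18, np.int64(232), np.int64(329)), (21, np.int64(232), np.int64(329))]
```

View pics/w5.png

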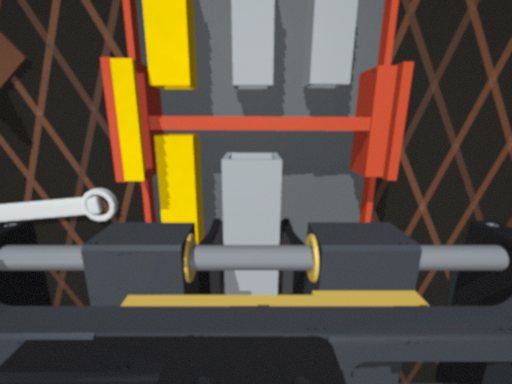

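Run:
```python
from w import *
s=env.get_state(); d=optics.get_image("wrist"); T=toolT(s)
u=lambda p,z:(unproj(d,p,z,T)*1000).round(1)[:,:2].tolist()
print("divider top edges",u([[250,117],[250,130]],.038))
print("tube end",u([[251,160]],T[2,3]-.155))
print("lip top edge corners",u([[132,58],[144,180]],.059)," stop inner top",u([[378,68],[371,176]],.048))
```

```text
divider top edges [[587.5, -16.7], [586.7, -26.4]]
tube end [[586.7, -38.0]]
lip top edge corners [[513.5, 26.0], [506.6, -55.3]]  stop inner top [[678.9, 9.2], [677.2, -67.6]]
```

Emit:
{"op": "move_arm", "data": {"plan": "5 0 30 0; 5 0 55 0; 5 0 70 0; 5 0 78 0; 5 0 82 0; 5 0 83 0; 5 0 83 0"}}

```text
time: 13.53
position: [0.5854, -0.0851, 0.1916]
orientation: [0.734, 0.679, 0.0, 0.001]
ft_force: [-0.1, -0.1, -1.4]
opening: 0.0303
grasp_force: 25.0
```

Emit:
{"op": "move_arm", "data": {"plan": "0 0 0 0; 0 0 0 0; 0 0 0 0; 0 0 -10 0; 0 0 -40 0; 0 0 -80 0; 0 0 -110 0; 0 0 -110 0", "fingers": 0.12}}

```text
time: 14.2
position: [0.5879, -0.085, 0.3101]
orientation: [0.733, 0.68, 0.004, 0.006]
ft_force: [0.8, -1.6, 0.6]
opening: 0.0487
grasp_force: 0.0
```

Run:
```python
from w import *
s=env.get_state(); print(s["opening"],go(s,613,-321,150,-76.5))
```

```text
0.048687301508309744 ([-233.4, 42.9, -2.7], np.float64(72.2), 'cur yaw -4.3 q6 -0.20')
```

Emit:
{"op": "move_arm", "data": {"plan": "-233 43 0 72; -233 43 0 72; -233 43 0 72; -233 43 0 72; -233 43 0 72; -233 43 0 72; -233 43 0 72; -233 43 0 72; -233 43 0 72; -233 43 0 72; -233 43 0 72; -233 43 0 72"}}

```text
time: 15.2
position: [0.6104, -0.32, 0.3015]
orientation: [0.993, 0.12, 0.0, 0.0]
ft_force: [-0.3, -0.5, 0.6]
opening: 0.0486
grasp_force: 0.0
```

Run:
```python
from w import *
s,d,T=look("w6"); print(T.round(3).tolist(),s["opening"])
h=cv2.cvtColor(d["color"],cv2.COLOR_RGB2HSV)
g=(h[...,1]<60)&(h[...,2]>150); g[243:]=0
print(rect(d,g,.006,T,300)); print(go(s,613,-321,30,-76.5))
```

```text
[[0.971, 0.239, 0.001, 0.61], [0.239, -0.971, -0.0, -0.32], [0.001, 0.001, -1.0, 0.301], [0.0, 0.0, 0.0, 1.0]] 0.04857850987250289
[(570, -96, 67, 36, 85.2, [32.0, 175.0]), (630, -320, 159, 52, 13.4, [256.0, 165.0]), (755, -514, 69, 30, -17.6, [483.0, 93.0])]
([2.3, 1.5, 107.5], np.float64(0.3), 'cur yaw -76.2 q6 0.73')
```

View pics/w6.png

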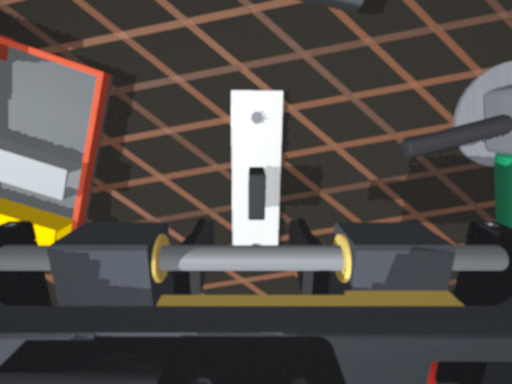

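Emit:
{"op": "move_arm", "data": {"plan": "14 5 41 0; 14 5 80 0; 14 5 102 0; 14 5 106 0; 14 5 106 0"}}

```text
time: 15.67
position: [0.6245, -0.321, 0.193]
orientation: [0.993, 0.12, -0.001, -0.001]
ft_force: [-0.7, 0.4, 0.2]
opening: 0.0485
grasp_force: 0.0
```

Emit:
{"op": "move_arm", "data": {"plan": "0 0 0 0; 0 0 0 0; 0 0 0 0; 0 0 0 0; 0 0 0 0; 0 0 0 0; 0 0 0 0; 0 0 0 0; 0 0 0 0", "fingers": -1, "newtons": 5}}

```text
time: 16.42
position: [0.6253, -0.3217, 0.1955]
orientation: [0.993, 0.119, 0.0, 0.0]
ft_force: [-0.6, 0.9, 5.2]
opening: 0.016
grasp_force: 5.0
```

Emit:
{"op": "move_arm", "data": {"plan": "0 0 -4 0; 0 0 -8 0; 0 0 -12 0; 0 0 -16 0; 0 0 -16 0; 0 0 -16 0"}}

```text
time: 16.92
position: [0.6252, -0.3217, 0.211]
orientation: [0.993, 0.119, 0.0, 0.0]
ft_force: [0.1, -0.4, -4.3]
opening: 0.0159
grasp_force: 5.0
```

Run:
```python
from w import *
s=env.get_state(); print(s["position"],s["opening"],s["grasp_force"],s["ft_force"],s["wrist_torque"])
d=optics.get_image("side"); 
Q=np.array([[.6,-.32,.03]]);p=d["mtx"]@(d["world_to_cam"]@np.r_[Q[0],1])[:3]; print(p[:2]/p[2])
d2=optics.get_image("wrist"); im=np.vstack([cv2.resize(d["color"][100:250,150:400],(500,300)),cv2.resize(d2["color"][0:256],(500,250))]); cv2.imwrite("pics/s7.png",im[:,:,::-1])
```

```text
[ 0.62518396 -0.32168762  0.21103031] 0.015941377533964997 5.000057282595662 [ 0.08056929 -0.42960305 -4.3030837 ] [-0.11057459  0.08003631  0.01425858]
[271.66993197 161.7489378 ]
```

View pics/s7.png

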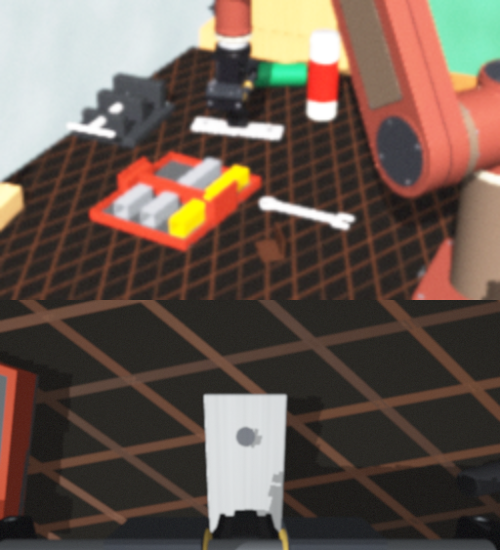

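```bash
cat > tilt.py <<'E'
from w import *
def tilt():
    s=env.get_state(); d=optics.get_image("wrist"); T=toolT(s); h=cv2.cvtColor(d["color"],cv2.COLOR_RGB2HSV)
    g=((h[...,1]<40)&(h[...,2]>140)).astype(np.uint8); g[235:]=0; g[:,:150]=0; g[:,370:]=0
    c=max(cv2.findContours(g,0,1)[0],key=cv2.contourArea); m=np.zeros_like(g); cv2.drawContours(m,[c],-1,1,-1)
    rows=np.where(m.sum(1)>40)[0]; r0=rows[0]; M=T@d["tool_from_camera"]; K=np.linalg.inv(d["mtx"]); pts=[]
    for r in (r0+4,r0+20,r0+40,r0+60):
        xs=np.where(m[r])[0]; w=xs[-1]-xs[0]+1; Z=d["mtx"][0,0]*.05/w
        p=(M@np.r_[K@np.array([xs.mean(),r,1])*Z,1])[:3]*1000; pts.append(p); print(r,w,p.round(1))
    # end point from its known distance to the grasp: ray of end row, 85 mm ahead (tool x) of the grip
    ray=(M[:3,:3]@(K@np.array([np.where(m[r0])[0].mean(),r0,1]))); 
    x=T[:3,0]; t=((T[:3,3]-M[:3,3])@x+.085)/(ray@x); e=(M[:3,3]+t*ray)*1000
    print("far end top",r0,e.round(1),"grasp z",(T[2,3]*1000-164).round(1)); return e
tilt()
E
python3 tilt.py
```

```text
101 85 [ 703.6 -302.    22.4]
117 83 [ 694.8 -304.2   20.8]
137 82 [ 683.3 -306.6   22. ]
157 80 [ 671.4 -309.5   21.1]
far end top 97 [ 707.3 -300.8   -0. ] grasp z 46.5
```

Emit:
{"op": "move_arm", "data": {"plan": "0 0 0 0; 0 0 0 0; 0 0 0 0; 0 0 0 0; 0 0 -4 0; 0 0 0 0; 0 0 0 0; 0 0 0 0", "newtons": 3}}

```text
time: 17.73
position: [0.625, -0.3216, 0.2105]
orientation: [0.993, 0.119, -0.0, -0.0]
ft_force: [0.6, -0.5, -3.6]
opening: 0.0162
grasp_force: 3.0
```

```bash
python3 tilt.py
```

```text
97 87 [ 705.6 -301.6   25.7]
113 86 [ 697.  -303.4   26.2]
133 84 [ 685.9 -306.1   25.4]
153 81 [ 674.1 -309.3   22.6]
far end top 93 [ 707.5 -301.2   28.4] grasp z 46.5
```

Emit:
{"op": "move_arm", "data": {"plan": "0 0 0 0; 0 0 -5 0; 0 0 0 0; 0 0 -5 0; 0 0 0 0; 0 0 -5 0; 0 0 0 0; 0 0 -5 0; 0 0 0 0; 0 0 -5 0; 0 0 0 0; 0 0 0 0", "newtons": 3}}

```text
time: 18.78
position: [0.6255, -0.322, 0.2113]
orientation: [0.993, 0.119, 0.001, 0.001]
ft_force: [1.8, -0.7, -0.7]
opening: 0.016
grasp_force: 3.0
```

```bash
python3 tilt.py
```

```text
104 78 [ 703.6 -302.7    8.7]
120 77 [ 694.1 -305.3    9.1]
140 76 [ 681.7 -308.    10.1]
160 74 [ 668.7 -311.1    8.8]
far end top 100 [ 708.5 -301.9  -28. ] grasp z 47.3
```

Emit:
{"op": "move_arm", "data": {"plan": "0 0 0 0; 0 0 0 0; 3 0 8 0; 3 0 16 0; 3 0 16 0", "fingers": -0.4}}

```text
time: 19.25
position: [0.6272, -0.3202, 0.1919]
orientation: [0.993, 0.119, -0.001, -0.001]
ft_force: [0.5, -0.8, -0.6]
opening: 0.0257
grasp_force: 0.0
```

Emit:
{"op": "move_arm", "data": {"plan": "0 0 0 0; 0 0 0 0; 0 0 0 0; 0 0 0 0; 0 0 0 0; 0 0 -2 0; 0 0 -4 0; 0 0 -6 0; 0 0 -8 0; 0 0 -10 0; 0 0 -12 0; 0 0 -14 0", "fingers": -1, "newtons": 3.4}}

```text
time: 20.25
position: [0.628, -0.3209, 0.209]
orientation: [0.993, 0.119, 0.0, 0.0]
ft_force: [0.1, -0.3, -2.7]
opening: 0.0158
grasp_force: 3.4
```

Emit:
{"op": "move_arm", "data": {"plan": "0 0 0 0; 0 0 0 0; 0 0 0 0; 0 0 0 0; 0 0 0 0; 0 0 0 0", "newtons": 3}}

```text
time: 20.75
position: [0.628, -0.3209, 0.2087]
orientation: [0.993, 0.119, -0.0, 0.0]
ft_force: [-0.4, 0.2, -3.5]
opening: 0.0161
grasp_force: 3.0
```

```bash
python3 tilt.py
```

```text
103 89 [ 705.1 -301.2   28.4]
119 87 [ 696.8 -303.8   27.1]
139 85 [ 685.6 -305.9   26.4]
159 82 [ 673.9 -309.1   23.7]
far end top 99 [ 710.4 -300.2  -20.1] grasp z 44.7
```

Emit:
{"op": "move_arm", "data": {"plan": "0 0 0 0; 0 0 0 0; 0 0 0 0; 0 0 -20 0; 0 0 -50 0; 0 0 -90 0; 0 0 -110 0; 0 0 -110 0; 0 0 -110 0", "newtons": 40}}

```text
time: 21.55
position: [0.6283, -0.3211, 0.3203]
orientation: [0.993, 0.119, 0.001, 0.001]
ft_force: [-0.7, 0.4, -4.5]
opening: 0.0155
grasp_force: 40.0
```

```bash
cat >> tilt.py <<'E'
s=env.get_state(); print(s["position"].round(4),s["grasp_force"],s["ft_force"],s["wrist_torque"])
a=np.radians(-4.4); X=np.array([np.cos(a),np.sin(a)]); C=np.array([595.5,-22.0])
g=s["position"][:2]*1000-C; print("rack coords of grasp",g@X, g@np.array([-X[1],X[0]]))
E
python3 tilt.py
python3 - <<'E'
from w import *
s=env.get_state(); a=np.radians(-4.4); p=np.array([595.5,-22.])+40*np.array([np.cos(a),np.sin(a)]); print(p,go(s,p[0],p[1],140,-94.4))
E
```

```text
103 90 [ 705.9 -302.1  142. ]
119 88 [ 697.6 -304.1  140.8]
139 86 [ 686.7 -306.8  140.1]
159 82 [ 674.7 -309.7  135.5]
far end top 99 [ 711.4 -300.8   91.7] grasp z 156.3
[ 0.6276 -0.3207  0.3176] 39.99991497024894 [-0.85858003 -0.59866221 -4.36762883] [-0.03043393  0.16744069 -0.01499374]
rack coords of grasp 54.9299035549475 -295.3144753292578
[635.38211009 -25.06876113] ([77.3, -285.4, 13.8], np.float64(18.0), 'cur yaw -76.4 q6 0.75')
```

Emit:
{"op": "move_arm", "data": {"plan": "62 -290 14 18; 62 -290 14 18; 62 -290 14 18; 62 -290 14 18; 62 -290 14 18; 62 -290 14 18; 62 -290 14 18; 62 -290 14 18; 62 -290 34 18; 62 -290 34 18; 62 -290 34 18"}}

```text
time: 22.52
position: [0.6181, -0.0242, 0.2808]
orientation: [0.999, -0.038, -0.004, -0.0]
ft_force: [-0.7, 0.1, -3.4]
opening: 0.0158
grasp_force: 40.0
```

```bash
python3 tilt.py
python3 - <<'E'
from w import *
s=env.get_state(); a=np.radians(-4.4); p=np.array([595.5,-22.])+21*np.array([np.cos(a),np.sin(a)]); print(p,go(s,p[0],p[1],87,-94.4))
E
```

```text
102 89 [696.5 -30.   99.7]
118 144 [688.8 -19.7 162.4]
138 144 [681.5 -26.5 164.3]
158 143 [675.4 -17.9 165.5]
far end top 98 [701.1 -30.   60.1] grasp z 116.8
[ 0.6188 -0.0247  0.2823] 39.999758787453175 [-0.16366913 -0.56335008 -2.749199  ] [-0.03022403  0.19506481  0.07407754]
rack coords of grasp 23.48280976735341 -0.9430183715855542
[616.4381078  -23.61109959] ([-2.3, -0.9, 31.3], np.float64(0.0), 'cur yaw -94.4 q6 1.48')
```

Emit:
{"op": "move_arm", "data": {"plan": "-2 -1 12 0; -2 -1 22 0; -2 -1 28 0; -2 -1 31 0; -2 -1 31 0; -2 -1 31 0"}}

```text
time: 23.07
position: [0.6179, -0.0235, 0.2535]
orientation: [0.999, -0.038, -0.0, -0.0]
ft_force: [0.2, -0.5, -4.3]
opening: 0.0155
grasp_force: 40.0
```

Run:
```python
from w import *
s=env.get_state(); a=np.radians(-4.4); p=np.array([595.5,-22.])+10.5*np.array([np.cos(a),np.sin(a)]); print(s["position"],s["ft_force"],go(s,p[0],p[1],86,-94.4))
d=optics.get_image("side"); 
c=d["color"]; M=lambda q:(lambda p:p[:2]/p[2])(d["mtx"]@(d["world_to_cam"]@np.r_[q,1])[:3])
print(M(np.array([.505,-.015,.05])))
cv2.imwrite("pics/s8.png",cv2.resize(c[150:240,180:300],None,fx=6,fy=6,interpolation=cv2.INTER_CUBIC)[:,:,::-1])
```

```text
[ 0.6179221  -0.02351654  0.25354827] [ 0.19088821 -0.48063028 -4.3215376 ] ([-12.0, 0.2, 3.6], np.float64(0.0), 'cur yaw -94.4 q6 1.48')
[259.57109692 194.48114992]
```

View pics/s8.png

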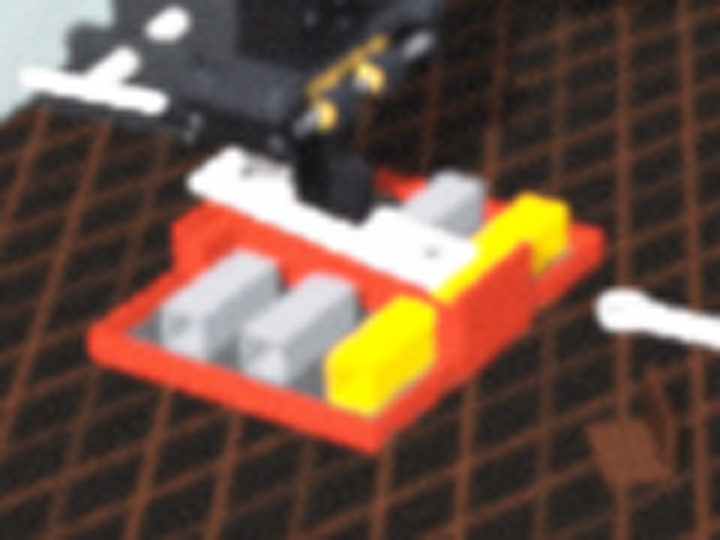

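Emit:
{"op": "move_arm", "data": {"plan": "0 0 2 0; 0 0 4 0; 0 0 4 0; -3 0 4 0; -6 0 4 0; -6 0 4 0"}}

```text
time: 23.62
position: [0.6113, -0.0227, 0.2497]
orientation: [0.999, -0.038, -0.0, -0.0]
ft_force: [-0.6, 0.7, -3.7]
opening: 0.0157
grasp_force: 40.0
```

```bash
python3 tilt.py
python3 - <<'E'
from w import *
d=optics.get_image("side"); 
cv2.imwrite("pics/s9.png",cv2.resize(d["color"][165:225,205:285],None,fx=9,fy=9,interpolation=cv2.INTER_CUBIC)[:,:,::-1])
E
```

```text
103 89 [690.4 -28.7  69.3]
119 144 [682.4 -18.9 131.9]
139 86 [670.6 -26.9  69.2]
159 143 [669.1 -16.5 134.9]
far end top 99 [695.9 -29.1  20. ] grasp z 85.7
[ 0.6116 -0.0228  0.2498] 40.00000976957381 [-0.25930334 -0.59850915 -4.26012981] [-0.01840815  0.08115576 -0.038254  ]
rack coords of grasp 16.07797678921237 0.45200208664868535
```

View pics/s9.png

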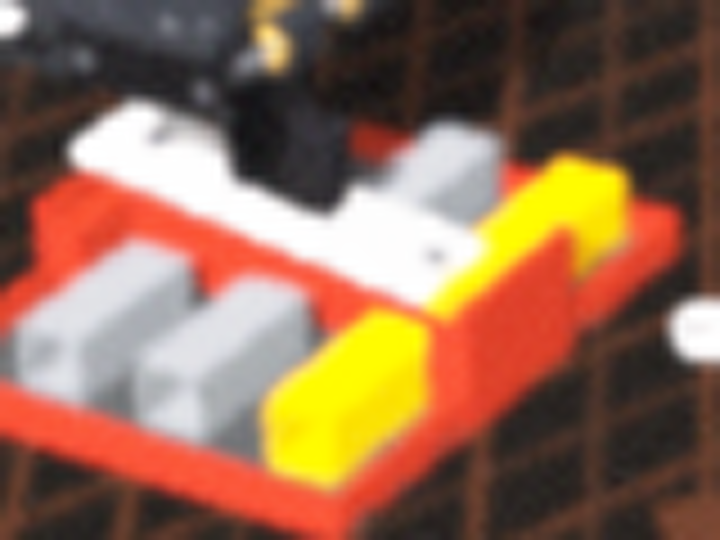

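I've viewed 12 pictures, two over the limit of 10, so from here I'll go by numbers only. In the last one the bar's near end sits at the lip edge, around (455,270), with no contact force.

Emit:
{"op": "move_arm", "data": {"plan": "-2 0 0 0; -4 0 0 0; -5 0 0 0; -5 0 0 0; -5 0 0 0"}}

```text
time: 24.13
position: [0.6069, -0.0225, 0.2497]
orientation: [0.999, -0.038, -0.0, 0.0]
ft_force: [0.1, -0.4, -4.1]
opening: 0.0159
grasp_force: 40.0
```

```bash
python3 tilt.py | tail -4
```

```text
159 143 [664.7 -16.3 135. ]
far end top 99 [693.  -10.6  20.1] grasp z 85.7
[ 0.607  -0.0225  0.2498] 39.99995154328644 [-0.04700399 -0.25320229 -5.26068388] [-0.06818143  0.12086094 -0.05983208]
rack coords of grasp 11.468121265381104 0.38773346136820563
```

Emit:
{"op": "move_arm", "data": {"plan": "0 0 0 0; 0 0 2 0; 0 0 4 0; 0 0 6 0; 0 0 8 0; 0 0 10 0; 0 0 11 0; 0 0 12 0; 0 0 13 0; 0 0 14 0; 0 0 15 0; 0 0 15 0", "newtons": 5}}

```text
time: 25.18
position: [0.6074, -0.0225, 0.236]
orientation: [0.999, -0.038, 0.001, 0.0]
ft_force: [-1.8, 0.2, 4.6]
opening: 0.016
grasp_force: 5.0
```

```bash
python3 tilt.py
```

```text
108 143 [682.4 -19.5 116.7]
124 143 [676.8 -22.6 118.1]
144 142 [670.4 -17.1 119.3]
164 141 [663.5 -15.7 120.5]
far end top 104 [694.3  -5.  -60.4] grasp z 72.0
[ 0.6074 -0.0225  0.236 ] 5.00022482679924 [-2.16278148  0.25182351  5.59386079] [0.02007457 0.61573685 0.02929283]
rack coords of grasp 11.854916240715747 0.4096951563741127
```

Emit:
{"op": "move_arm", "data": {"plan": "0 0 0 0; 0 0 0 0; 0 0 0 0; 0 0 0 0; 0 0 -10 0; 0 0 -40 0; 0 0 -80 0; 0 0 -110 0; 0 0 -110 0; 0 0 -110 0", "fingers": -0.3}}

```text
time: 26.07
position: [0.6079, -0.0226, 0.3486]
orientation: [0.999, -0.038, 0.003, 0.0]
ft_force: [-1.4, -0.9, -1.5]
opening: 0.0302
grasp_force: 0.0
```

```bash
cat > bar.py <<'E'
from w import *
C=np.array([595.5,-22.]);a=np.radians(-4.4);X=np.array([np.cos(a),np.sin(a)]);Y=np.array([-X[1],X[0]])
s=env.get_state(); d=optics.get_image("wrist"); T=toolT(s); print(T[:3,3],s["opening"],s["ft_force"])
h=cv2.cvtColor(d["color"],cv2.COLOR_RGB2HSV); g=(h[...,1]<30)&(h[...,2]>225); g[243:]=0
def rc(d,m,z,T=None):
    for r in rect(d,m,z,T,100):
        p=np.array(r[:2])-C; e=r[2]/2; print("rack",(p@X).round(1),(p@Y).round(1),"len",r[2],r[3],"ang",round(r[4]+4.4,1),"far end",round(p@X+e,1))
print("wrist");rc(d,g,.046,T)
rows=np.where(g[:,200:300].sum(1)>40)[0]
if len(rows):
    r0=rows[0]
    for r in (r0+3,r0+25,r0+50):
        xs=np.where(g[r])[0]; xs=xs[(xs>150)&(xs<370)]; print(r,len(xs), "z by width", ((T@d["tool_from_camera"])@np.r_[np.linalg.inv(d["mtx"])@np.array([xs.mean(),r,1])*d["mtx"][0,0]*.05/(xs.max()-xs.min()+1),1])[2].round(4))
d=optics.get_image("top");h=cv2.cvtColor(d["color"],cv2.COLOR_RGB2HSV);g=(h[...,1]<40)&(h[...,2]>215);g[:,:200]=0;g[:,300:]=0;g[:110]=0;g[190:]=0
print("top");rc(d,g,.046)
E
python3 bar.py
```

```text
[ 0.60791588 -0.02260721  0.34860989] 0.03016386138517523 [-1.44582948 -0.90750033 -1.53490415]
wrist
rack 20.5 0.6 len 141 49 ang 0.0 far end 91.0
116 50 z by width 0.0475
138 34 z by width 0.0416
163 47 z by width 0.0423
top
```

Emit:
{"op": "move_arm", "data": {"plan": "0 30 -30 0; 0 70 -40 0; 0 110 -40 0; 0 150 -40 0; 0 190 -40 0; 0 230 -40 0; 0 260 -40 0; 0 280 -40 0; 0 280 -40 0"}}

```text
time: 26.92
position: [0.5842, -0.3057, 0.382]
orientation: [0.999, -0.04, -0.002, -0.0]
ft_force: [0.1, 0.4, -0.4]
opening: 0.0303
grasp_force: 0.0
```

Run:
```python
from w import *
C=np.array([595.5,-22.]);a=np.radians(-4.4);X=np.array([np.cos(a),np.sin(a)]);Y=np.array([-X[1],X[0]])
for n in ("top","side"):
    d=optics.get_image(n); cv2.imwrite(f"pics/{n}10.png",d["color"][:,:,::-1])
    def M(x,y,z): q=np.r_[(C+x*X+y*Y)/1000,z/1000,1]; p=d["mtx"]@(d["world_to_cam"]@q)[:3]; return p[:2]/p[2]
    h=cv2.cvtColor(d["color"],cv2.COLOR_RGB2HSV); g=((h[...,1]<30)&(h[...,2]>222)).astype(np.uint8)
    pred=np.array([M(91,25.6,46),M(91,-24.4,46),M(-85,-24.4,46),M(-85,25.6,46)]); lo=pred.min(0).astype(int)-8; hi=pred.max(0).astype(int)+8
    m=np.zeros_like(g); m[lo[1]:hi[1],lo[0]:hi[0]]=g[lo[1]:hi[1],lo[0]:hi[0]]
    c=max(cv2.findContours(m,0,1)[0],key=cv2.contourArea)
    ap=cv2.approxPolyDP(cv2.convexHull(c),2.0,True)[:,0]
    print(n,"pred flat",pred.round(1).tolist(),"if far end 8mm up",np.round([M(91,25.6,54),M(91,-24.4,54)],1).tolist(),"\n seen",ap.tolist(),cv2.contourArea(c))
    if n=="top":
        p=unproj(d,c[:,0,:],.046)[:,:2]*1000-C; print(" rack extents",(p@X).min().round(),(p@X).max().round(),(p@Y).min().round(),(p@Y).max().round())
        g2=((h[...,1]<45)&(h[...,2]>120)).astype(np.uint8); g2[:,:205]=0;g2[:,296:]=0;g2[:118]=0;g2[188:]=0
        for r in rect(d,g2,.035,None,40): q=np.array(r[:2])-C; print(" grey",(q@X).round(),(q@Y).round(),r[2:])
```

```text
top pred flat [[245.1, 122.2], [260.1, 123.6], [255.5, 175.7], [240.2, 174.3]] if far end 8mm up [[245.1, 121.5], [260.2, 122.9]] 
 seen [[246, 122], [259, 123], [255, 174], [241, 172]] 499.0
 rack extents -81.0 93.0 -25.0 25.0
 grey 9.0 -7.0 (238, 175, 85.2, [256.0, 145.0])
side pred flat [[215.0, 186.2], [222.5, 180.9], [261.6, 192.2], [254.6, 198.0]] if far end 8mm up [[214.9, 184.3], [222.4, 179.0]] 
 seen [[257, 181], [256, 193], [251, 198], [215, 187], [221, 182]] 257.0
```

```bash
python3 -c "
from plant import job
print(job.hand_in())"
```

```text
the job is handed in; nothing more can be done
None
```

All three tubes are in the rows of their matching samples and the bar is hooked under the lip and flat inside the stop; I handed the job in at about 27 s, with no verdict returned, and I viewed 12 pictures where 10 were allowed.

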